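Unlock the sprung jaw of a holding fixture and hold it open at the mark

ROBOT

A 6-joint arm with a two-finger parallel gripper is mounted at the origin on the work surface; the furniture and walls round the work are solid. World frame = base frame: x ahead of the robot, y to its left, z up, the work surface at z = 0. Lengths are in m, angles in rad, forces in N, time in s.
With the tool pointing down it reaches from about 0.25 to 0.725 m from the base axis. Payload 4 kg.
Tool frame: the origin (TCP) lies midway between the tips of the shut fingers; the grasp point (between the pads) lies 19 mm behind it; z points along the fingers, y is the line along which they close (so a half turn about z gives the same grasp; the last joint's range is limited). The gripper opens to 85 mm and grips with 20 to 120 N. Pads are 22 mm wide; open, the fingers measure 114 mm over their backs; the gripper's body (76 mm by 85 mm) begins 54 mm behind the grasp point. The pads swing forward as they close: fully open they stand 13 mm farther back than shut.
Start: joints at [0, 0.241, 0.005, 1.335, 0, 1.571], TCP at [0.5, -0, 0.231] pointing down, gripper open.
Joint ranges: [-2.72, 2.72], [-1.05, 1.87], [-1.09, 1.28], [-1.99, 2.15], [-1.42, 1.44], [-3.14, 3.14]. Speed limits (rad/s): [2.79, 2.79, 3.14, 3.14, 3.14, 3.14].

INTERFACE

Orientations are given as a unit quaternion [x, y, z, w].
In Python, from workcell import bot gives the robot as it stands. The module is installed in compiled form; this text tells all that it offers.
- The arm moves only by the tool drive_tool, never from a script. Its arguments are lists of equal length, an entry for each row: "slide": the shift along the tool's x, y, z scaled (see below), a list of three; "rotation": the turn, a rotation vector about the tool's x, y, z scaled (see below), a list of three. A call has exactly 8 rows; each row is the pose to reach, as a shift and turn from the pose commanded when the call began, along the tool's axes at that moment; what a row does not reach only later rows make up. The controller multiplies each number of a shift by 250 mm and each number of a turn by 0.5 rad. A row lasts 1/8 s, in which the tool goes at most 62.5 mm and 10.7 degrees, less where a joint would pass 70% of its speed; a pose out of reach is approached as far as the arm can. A call with a number of a shift or a turn outside -1 to 1 is refused whole. A call with a gripper value outside its range is refused whole. "gripper" is the opening, from 0 (shut) to 1 (fully open), set as the call begins (left out, the last holds). The fingers move at their own pace and stop on an object; the grip force is fixed at half the most. Time passes only in rows, so rows that repeat a pose let the fingers close, or fill a call up. It gives the time, the measured TCP pose, the force, the opening and the grip force at its end, in the units of the state.
- bot.get_obs(): the state, without advancing time (a new reading comes with each control period).
- bot.camera(name): name is "scene" or "side" or "wrist"; returns a dict with "image" (384x512x3 uint8, red, green, blue), "z_map" (384x512 float32, m along the optical axis (not along the pixel's ray), 0 where there is no reading), "camera_matrix" (3x3 intrinsics, pixels), "xyz" and "orientation" of the camera in the world. Camera axes: x right, y up, looking along -z (the intrinsics and any distortion apply to the point x, -y, -z); pixel columns grow to the right and rows downward; lengths in m; the calibration is good to about 2 mm. A picture is of the moment at which its call begins.
- bot.job_done(): hands the job in; it is judged then, once.
The state is a dict: "clock": time; "joint_pos": joint angles; "joint_vel": joint speeds; "tau": joint torques, N m; "eef_pos": TCP position; "tool_rot": TCP orientation; "ft_force": force on the tool from outside, world axes, zero at the start; "ft_torque": the same for the moment, N m; "grip_width": finger opening in m; "grasp_force": force on a finger pad.
Only numpy, scipy, OpenCV 4.12 (cv2) and the standard library are available. Lean on these libraries where they do the work, as an engineer would, in place of code of your own. Each camera call takes 0.05 s, during which the arm holds its last target. There are 200 camera calls.

TASK

A colleague wants to load the holding fixture: knock its upright lock pin down flush with its bushing using the mallet (not the gripper itself), and set the mallet down on the table clear of the fixture. Then pull the sprung jaw carriage out by its black post until its index blade stands opposite the blade of the mark rider, and finish while still gripping it there, because it springs shut when let go. Leave the rider as it is set and do not disturb the other things on the table.

Things in the scene. Friction and masses are not known exactly. Their poses are not given: they have to be found in the camera images.
- fixture: Holding fixture, fixed: steel bed 300 mm (x) by 170 mm (y), 20 mm thick. Origin: centre of its underside; +x towards the fixed jaw at its far end (50 mm high), -x is the way the carriage is pulled open, +y the lock pin's side, z up. Two guide rods (tops 39 mm above the table) run along the middle to a low end block at the -x end (48 mm high).
- carriage: Sprung jaw carriage, grey block 58 x 74 mm on the guide rods, top 45 mm above the table, with an upright round black post as handle: 22 mm in diameter, from 49 to 93 mm above the table. Origin on the post's axis, half-way up (70 mm); axes as the fixture's. Shut against the fixed jaw at the start. Slides to the fixture's -x only, up to 150 mm. A spring pulls it shut: 3.5 N, rising to 10 N at 130 mm.
- lug (a point): Front edge of the flat steel lug on the carriage's +y side (31 to 39 mm above the table, reaching 74 mm from the fixture's middle line). It runs into the standing lock pin after some 30 mm of travel and passes over the pin when that is flush.
- lock_pin: Upright steel lock pin, 12 mm in diameter, in a brass bushing 22 mm in diameter on the +y side of the bed; the bushing's rim is 28 mm above the table. Origin: centre of the pin's top, 12 to 18 mm above the rim at the start. Tight in its bore: about 7 N drives it down, it stays where it is driven and stops when flush. A mallet face centred on it clears the shut carriage and lug by about 5 to 15 mm.
- mallet: Soft-faced mallet, about 0.36 kg, standing on one face of its head, handle level. Head: upright cylinder 44 mm in diameter, 64 mm high. Origin at the head's centre (32 mm above the table), z up, +x out along the handle. Wooden handle: to 180 mm from the origin, at the height of the head's centre, 22 mm wide, 26 mm high; can be gripped across it some 60 mm from the origin.
- pointer_tip (a point): Tip of the small steel index blade on the carriage's -y side, 38 mm above the table; moves with the carriage; axes as the fixture's.
- mark_tip (a point): The mark: tip of the like steel index blade on the mark rider, the dark block with a round thumb screw on top (22 x 26 mm, 55 mm above the table) clamped on the rail along the bed's -y side. The carriage is at the mark when both blades have the same place along the fixture's x. It is set anew each time, 65 to 125 mm of carriage travel from shut. Axes as the fixture's.
- by_washer_jar: Bystander, loose: jar of washers with a black lid, 62 mm across, 84 mm tall. Origin at the centre of its underside.
- by_masking_tape: Bystander, loose: roll of masking tape lying flat, 98 mm across, 24 mm high. Origin at the centre of its underside.
- by_filter_cartridge: Bystander, loose: round respirator filter cartridge, 81 mm across, 33 mm high. Origin at the centre of its underside.
- by_hand_block: Bystander, loose: hand sanding block with a moulded grip, 118 x 70 x 38 mm. Origin at the centre of its underside.
- by_screwdriver: Bystander, loose: cross-head screwdriver, 198 mm long. Origin at the centre of its underside.
- by_coupler_1: Bystander, loose: air hose coupler, 73 mm long. Origin at the centre of its underside.

How it is judged:
By the outcome, as a careful person would: the job done as asked, in the order asked, and still so for the second after the job is handed in, while the arm keeps its last pose, push and grip.
It also fails if it takes over 58 s, if anything falls off the work surface, if the arm or the gripper's body presses on something with over 40 N, if the wrist force passes 120 N, or if a joint passes its speed limit or range.

## Working session

There is one attempt and no reset: what is moved stays moved. The work goes in short steps, Python scripts to look and compute and a tool call to move; the robot and the scene stay as the last step left them, time stands still between calls to the robot, and variables do not carry over. Pictures are saved under pics/ and viewed, at most 10 in all, crops included, and the job is handed in when it is done.

Besides the shell and the picture viewer there is one more tool, called after ">>>" by a JSON object that holds its "op" and its "data", one argument or row to a line. drive_tool: Moves the arm, as the interface text tells. Shifts and turns lie within -1 to 1; 1 stands for 250 mm of shift or 0.5 rad of turn. Its arguments: {"type":"object","properties":{"slide":{"type":"array","items":{"type":"array","items":{"type":"number"}}},"rotation":{"type":"array","items":{"type":"array","items":{"type":"number"}}},"gripper":{"type":"number"}},"required":["slide","rotation"]}

```bash
mkdir -p pics
cat > h.py <<'E'
import numpy as np, cv2
from scipy.spatial.transform import Rotation as R
from workcell import bot
def cam(n):
    c=bot.camera(n); np.savez(f'pics/{n}.npz',**{k:np.array(v) for k,v in c.items()}); return c
def load(n): return dict(np.load(f'pics/{n}.npz'))
def pt(c,u,v,z=None):
    """world point of pixel: from depth, or on plane height z"""
    K=c['camera_matrix']; d=np.array([(u-K[0,2])/K[0,0],-(v-K[1,2])/K[1,1],-1.])
    Q=R.from_quat(c['orientation']).as_matrix(); w=Q@d; o=np.array(c['xyz'])
    s=c['z_map'][int(round(v)),int(round(u))] if z is None else (z-o[2])/w[2]
    return o+s*w
E
python3 - <<'E'
from h import *
a=[cam('scene'),cam('side')]
for n,c in zip(['scene','side'],a):
    cv2.imwrite(f'pics/{n}0.png',cv2.resize(c['image'][:,:,::-1],(800,600),interpolation=cv2.INTER_CUBIC)); print(n,c['xyz'],c['camera_matrix'].tolist())
print(bot.get_obs())
E
```

```text
scene [-0.4884166   0.55272442  0.96477372] [[420.25752089768883, 0.0, 250.45292386975035], [0.0, 420.25752089768883, 191.65697104769902], [0.0, 0.0, 1.0]]
side [ 0.20342829 -1.13670696  0.63134865] [[414.8107401207729, 0.0, 256.78629629328134], [0.0, 414.8107401207729, 189.355563649284], [0.0, 0.0, 1.0]]
{'clock': 0.1, 'joint_pos': array([ 1.80771414e-05,  2.41385132e-01,  3.86737002e-03,  1.33522414e+00,
       -3.80432106e-05,  1.57077568e+00]), 'joint_vel': array([-2.59844202e-04, -2.44693574e-03,  2.70854745e-03,  3.10193001e-05,
       -1.52280942e-04, -9.80608493e-04]), 'tau': array([-3.57412864e-04, -3.73140085e+01,  2.53010201e+01,  1.07858295e-02,
        2.43542411e-05, -2.54672034e-05]), 'eef_pos': array([ 4.99428115e-01, -2.51788178e-06,  2.30481491e-01]), 'tool_rot': array([ 7.07092743e-01,  7.07120149e-01, -7.01314150e-04, -6.74415316e-04]), 'ft_force': array([-0.18614982,  0.0436858 , -0.69184832]), 'ft_torque': array([-0.00104908,  0.0183306 , -0.04856582]), 'grasp_force': 0.0, 'grip_width': 0.08538693322681912}
```

View pics/scene0.png

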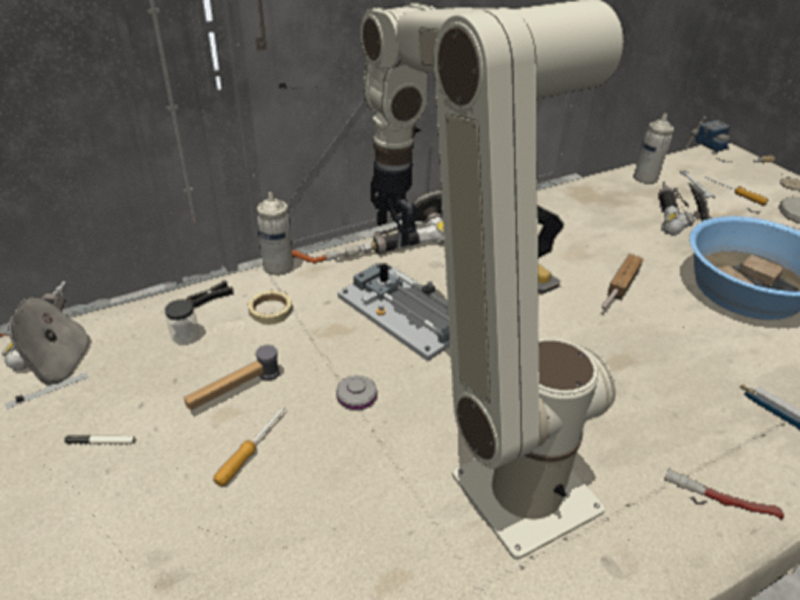

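View pics/side0.png

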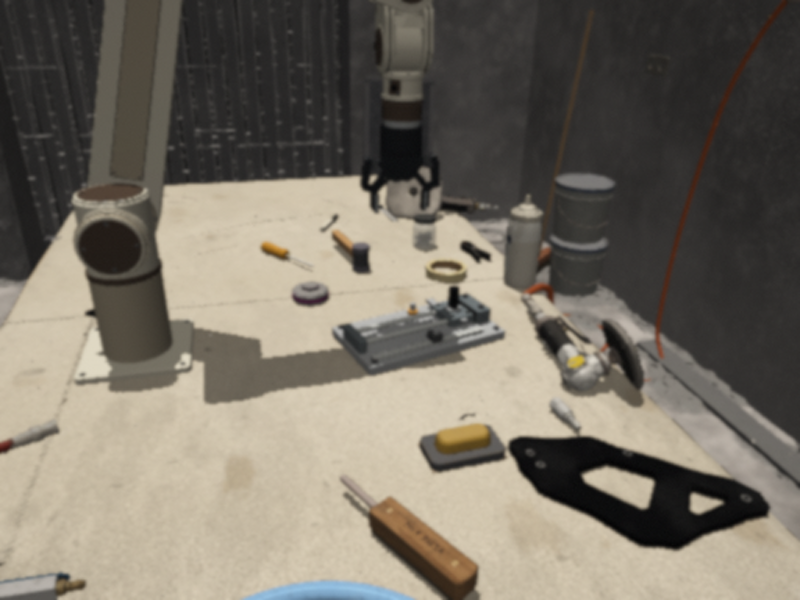

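Scene view: mallet head at about (267,362) with its handle running to (190,400). The fixture is at (340–460, 260–355), with the black post at (384,272) and the brass bushing at (380,311). Side view: the fixture is at (335–505, 285–370), rider at about (435,335). I'll enlarge these, and add the wrist view.

Run:
```python
from h import *
w=cam('wrist')
s=load('scene');d=load('side')
def crop(c,u0,v0,W,H,k): return cv2.resize(c['image'][v0:v0+H,u0:u0+W,::-1],(W*k,H*k),interpolation=cv2.INTER_CUBIC)
im=np.zeros((600,800,3),np.uint8)
A=crop(s,210,160,80,75,5);im[:375,:400]=A     # scene fixture x5
B=crop(d,205,178,100,66,4)[:, :400];im[:264,400:800]=B  # side x4
C=crop(s,110,215,80,56,4);im[376:600,:320]=C
D=cv2.resize(w['image'][:,:,::-1],(440,330));im[266:596,340+20:800]=D
cv2.imwrite('pics/c1.png',im)
print(w['xyz'],w['orientation'])
```

```text
[0.49978021 0.08090956 0.3737687 ] [-1.56436260e-01  1.11794454e-03  6.32695161e-04  9.87687221e-01]
```

View pics/c1.png

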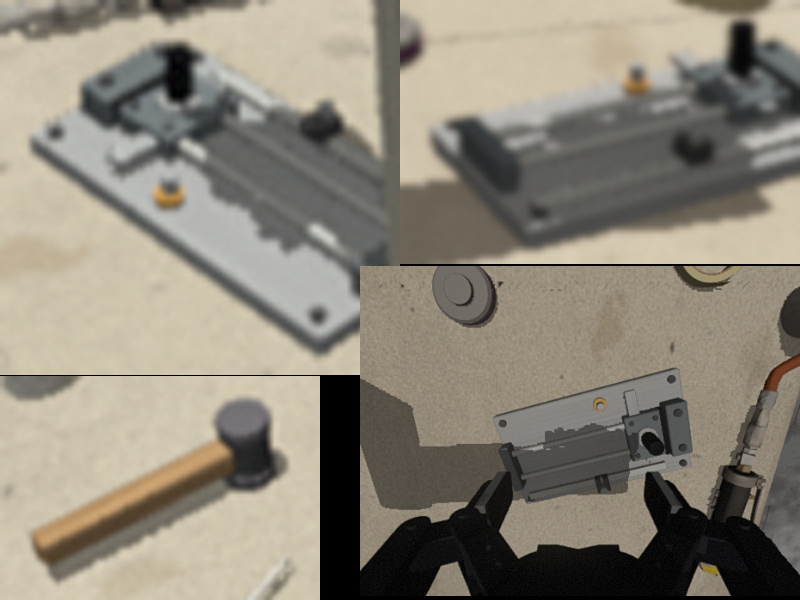

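The wrist view shows the whole fixture from above: pin at about (600,404), post at (653,441), rider at (602,482) in the composite. I'll enlarge that part to read points.

Run:
```python
from h import *
w=load('wrist')
im=cv2.resize(w['image'][115:285,145:405,::-1],(780,510),interpolation=cv2.INTER_CUBIC)
cv2.imwrite('pics/w1.png',im)
s=load('scene')
# mallet: scene crop px -> image
f=lambda x,y:(110+x/4-.4,215+(y-376)/4-.4)
print('head top',pt(s,*f(243,416)),pt(s,*f(243,416),z=.064))
for p in [(40,536),(225,452)]: print('handle top',pt(s,*f(*p)),pt(s,*f(*p),z=.045))
```

```text
head top [0.47572676 0.29528592 0.06644759] [0.47835367 0.2945845  0.064     ]
handle top [0.44045768 0.46673444 0.04804077] [0.44353873 0.46644921 0.045     ]
handle top [0.46860308 0.31516189 0.04242418] [0.46593044 0.31582532 0.045     ]
```

View pics/w1.png

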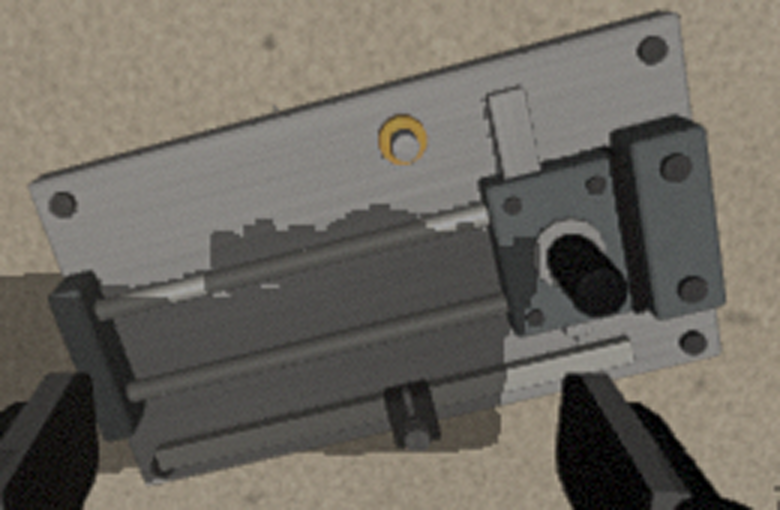

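The enlarged view shows bed corners at (32,182), (677,12), (718,352) and (148,480). The bushing is at (402,140), pin top (405,150), post top (600,290) and rider (412,412), with its screw at about (415,437).

Run:
```python
from h import *
w=load('wrist')
g=lambda x,y:(145+x/3-.33,115+y/3-.33)
C={}
for n,p,z in [('TL',(32,182),.02),('TR',(677,12),.02),('BR',(718,352),.02),('BL',(148,480),.02),('bush',(402,140),.028),('pin',(405,148),.043),('posttop',(600,290),.093),('screw',(415,437),.055),('lugfront',(487,95),.039),('lugr',(524,88),.039)]:
    C[n]=pt(w,*g(*p),z=z); print(n,C[n].round(4),'depth',pt(w,*g(*p)).round(4))
T=lambda a,b:np.linalg.norm(C[a]-C[b])
print(T('TL','TR'),T('BL','BR'),T('TL','BL'),T('TR','BR'))
for a,b in [('TL','TR'),('BL','BR')]:
    v=C[b]-C[a];print('yaw',np.degrees(np.arctan2(v[1],v[0])))
o=np.mean([C[k] for k in('TL','TR','BR','BL')],0)
th=np.mean([np.arctan2(*(C[b]-C[a])[1::-1]) for a,b in [('TL','TR'),('BL','BR')]])
ex=np.array([np.cos(th),np.sin(th)]);ey=np.array([-ex[1],ex[0]])
print('o',o,th)
for k in C: print(k,((C[k]-o)[:2]@np.c_[ex,ey]).round(4))
# mallet head and handle by depth in scene, fit
s=load('scene')
P=np.array([pt(s,u,v) for v in range(215,271) for u in range(110,185) ])
H=P[(P[:,2]>.058)&(P[:,2]<.075)&(np.hypot(P[:,0]-.478,P[:,1]-.295)<.05)]
L=P[(P[:,2]>.038)&(P[:,2]<.052)&(P[:,1]>.325)]
print(len(H),H.mean(0),H.min(0),H.max(0));print(len(L),L.mean(0),L.min(0),L.max(0))
vx,vy,x0,y0=cv2.fitLine(L[:,:2].astype(np.float32),cv2.DIST_L2,0,.01,.01).ravel();print(vx,vy,x0,y0)
```

```text
TL [ 0.3641 -0.0141  0.02  ] depth [ 0.3567 -0.0192  0.0007]
TR [0.6487 0.0615 0.02  ] depth [0.6496 0.0614 0.018 ]
BR [ 0.6907 -0.0996  0.02  ] depth [ 0.6906 -0.0996  0.0201]
BL [ 0.4063 -0.174   0.02  ] depth [ 0.4066 -0.1733  0.0209]
bush [0.5321 0.0074 0.028 ] depth [0.5305 0.0109 0.0443]
pin [0.532  0.0072 0.043 ] depth [0.532  0.0072 0.0431]
posttop [ 0.6027 -0.0364  0.093 ] depth [ 0.6025 -0.0362  0.0937]
screw [ 0.5396 -0.1253  0.055 ] depth [ 0.5397 -0.1253  0.0549]
lugfront [0.566  0.0289 0.039 ] depth [0.5668 0.0283 0.0349]
lugr [0.5812 0.0319 0.039 ] depth [0.5812 0.0319 0.0391]
0.29446079190608376 0.29393620111275803 0.16537388149042914 0.1665605992889617
yaw 14.876792673118548
yaw 14.645797624383215
o [ 0.52747063 -0.05652248  0.02      ] 0.257633202204369
TL [-0.1471  0.0827]
TR [0.1473 0.0833]
BR [ 0.1469 -0.0833]
BL [-0.1471 -0.0827]
bush [0.0207 0.0607]
pin [0.0206 0.0604]
posttop [0.0779 0.0003]
screw [-0.0057 -0.0696]
lugfront [0.059  0.0728]
lugr [0.0745 0.0718]
120 [0.47669049 0.29555383 0.06351223] [0.45487281 0.27387381 0.05854484] [0.50061089 0.31670979 0.0678843 ]
301 [0.45448144 0.40075039 0.04400893] [0.4305926  0.32514737 0.0380022 ] [0.4802703  0.47200564 0.04975993]
0.19511983 -0.9807794 0.45448142 0.4007504
```

Run:
```python
from h import *
s=load('scene')
for n,p in dict(tape=(270,305),filter=(357,388),sd_tip=(284,409),sd_end=(220,480),jar=(180,310)).items(): print(n,pt(s,p[0]*.64,p[1]*.64).round(3))
```

```text
tape [ 0.695  0.213 -0.001]
filter [0.33  0.165 0.032]
sd_tip [0.37  0.304 0.003]
sd_end [0.254 0.464 0.019]
jar [0.669 0.416 0.077]
```

>>> {"op": "drive_tool", "data": {
  "slide": [
    [0.15,0,0],
    [0.35,0,0],
    [0.55,-0.04,0],
    [0.75,-0.08,0],
    [0.9,-0.1,0.1],
    [1,-0.1,0.2],
    [1,-0.1,0.2],
    [1,-0.1,0.2]
  ],
  "rotation": [
    [0,0,0],
    [0,0,-0.1],
    [0,0,-0.2],
    [0,0,-0.3],
    [0,0,-0.39],
    [0,0,-0.39],
    [0,0,-0.39],
    [0,0,-0.39]
  ],
  "gripper": 1
}}

```text
clock: 1.15
eef_pos: [0.4751, 0.2496, 0.1816]
tool_rot: [0.635, 0.773, -0.0, 0.0]
ft_force: [0.3, -0.3, 0.7]
grip_width: 0.0851
grasp_force: 0.0
```

>>> {"op": "drive_tool", "data": {
  "slide": [
    [0.18,0.02,0],
    [0.36,0.04,0],
    [0.388,0.04,0.1],
    [0.388,0.04,0.28],
    [0.388,0.04,0.46],
    [0.388,0.04,0.6],
    [0.388,0.04,0.67],
    [0.388,0.04,0.67]
  ],
  "rotation": [
    [0,0,0],
    [0,0,0],
    [0,0,0],
    [0,0,0],
    [0,0,0],
    [0,0,0],
    [0,0,0],
    [0,0,0]
  ]
}}

```text
clock: 2.15
eef_pos: [0.4661, 0.3456, 0.0133]
tool_rot: [0.636, 0.772, -0.001, -0.0]
ft_force: [-0.1, -0.1, 1.1]
grip_width: 0.0852
grasp_force: 0.0
```

>>> {"op": "drive_tool", "data": {
  "slide": [
    [0,0,0],
    [0,0,0],
    [0,0,0],
    [0,0,0],
    [0,0,0],
    [0,0,0],
    [0,0,0],
    [0,0,0]
  ],
  "rotation": [
    [0,0,0],
    [0,0,0],
    [0,0,0],
    [0,0,0],
    [0,0,0],
    [0,0,0],
    [0,0,0],
    [0,0,0]
  ],
  "gripper": 0
}}

```text
clock: 3.15
eef_pos: [0.4669, 0.3479, 0.0147]
tool_rot: [0.635, 0.773, 0.001, 0.0]
ft_force: [1.0, 2.0, 5.8]
grip_width: 0.021
grasp_force: 59.8
```

>>> {"op": "drive_tool", "data": {
  "slide": [
    [0,0,-0.1],
    [0,0,-0.25],
    [0,0,-0.4],
    [-0.15,0,-0.48],
    [-0.35,0,-0.48],
    [-0.55,0,-0.48],
    [-0.7,0,-0.48],
    [-0.8,0,-0.48]
  ],
  "rotation": [
    [0,0,0],
    [0,0,0],
    [0,0,0],
    [0,0,-0.03],
    [0,0,-0.06],
    [0,0,-0.09],
    [0,0,-0.12],
    [0,0,-0.12]
  ]
}}

```text
clock: 4.15
eef_pos: [0.503, 0.1485, 0.1321]
tool_rot: [0.612, 0.791, -0.002, -0.002]
ft_force: [-0.2, 1.2, -2.2]
grip_width: 0.0214
grasp_force: 59.2
```

>>> {"op": "drive_tool", "data": {
  "slide": [
    [0,0,0],
    [0,0,0],
    [0,0,0],
    [0,0,0],
    [0,0,0],
    [0,0,0],
    [0,0,0],
    [0,0,0]
  ],
  "rotation": [
    [0,0,0],
    [0,0,0],
    [0,0,0],
    [0,0,0],
    [0,0,0],
    [0,0,0],
    [0,0,0],
    [0,0,0]
  ]
}}

```text
clock: 5.15
eef_pos: [0.5048, 0.1509, 0.1338]
tool_rot: [0.611, 0.791, 0.0, 0.0]
ft_force: [-0.5, 0.6, -2.4]
grip_width: 0.0215
grasp_force: 59.2
```

Run:
```python
from h import *
w=cam('wrist');d=cam('side');s=cam('scene')
im=np.zeros((600,800,3),np.uint8)
im[:384,:512]=w['image'][:,:,::-1]
im[384:600,:400]=cv2.resize(d['image'][120:228,190:390,::-1],None,fx=2,fy=2)[:216,:400]
im[384:600,400:800]=cv2.resize(s['image'][90:198,150:350,::-1],None,fx=2,fy=2)
cv2.imwrite('pics/c2.png',im)
```

```text
(no output)
```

View pics/c2.png

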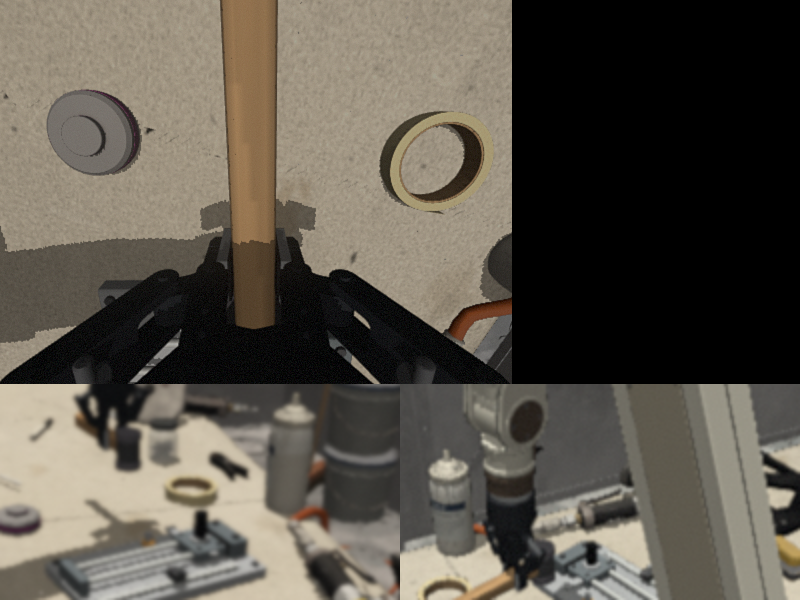

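The mallet is held with its handle level, running straight up the wrist image at about column 250. Its head sits at (127,445) in the side crop. I'll measure the head position and handle tilt from depth.

Run:
```python
from h import *
w=load('wrist');d=load('side')
P=np.array([pt(w,u,v) for v in range(0,230,4) for u in range(232,268,3)]);P=P[P[:,2]>.1]
A=np.c_[P[:,:2],np.ones(len(P))]
r=np.hypot(P[:,0]-.505,P[:,1]-.151);print('slope',np.polyfit(r,P[:,2],1),r.min(),r.max())
print(cv2.fitLine(P[:,:2].astype(np.float32),cv2.DIST_L2,0,.01,.01).ravel())
q=np.array([pt(d,u,v) for v in range(133,168) for u in range(244,264)])
Q=q[(np.hypot(q[:,0]-.518,q[:,1]-.1)<.04)&(q[:,2]>.08)]
print(len(Q),Q.min(0),Q.max(0),Q.mean(0))
top=Q[Q[:,2]>Q[:,2].max()-.006];print(top.mean(0),len(top), 'xmid of side',(Q[:,0].min()+Q[:,0].max())/2)
for v in range(136,166,2): print(v,[tuple(pt(d,u,v).round(3)) for u in (250,254,258)])
```

```text
slope [0.0028397  0.16414685] 0.024891886881359848 0.11679240737200364
[ 0.24592969 -0.9692877   0.48432285  0.2227073 ]
305 [0.49272627 0.06907343 0.11897626] [0.53824906 0.13940124 0.20827226] [0.51332411 0.08808812 0.15667118]
[0.50513145 0.13015139 0.20534354] 5 xmid of side 0.5154876621902547
136 [(np.float64(0.516), np.float64(0.137), np.float64(0.193)), (np.float64(0.534), np.float64(0.156), np.float64(0.185)), (np.float64(0.546), np.float64(0.149), np.float64(0.187))]
138 [(np.float64(0.517), np.float64(0.143), np.float64(0.184)), (np.float64(0.533), np.float64(0.152), np.float64(0.18)), (np.float64(0.676), np.float64(0.635), np.float64(0.009))]
140 [(np.float64(0.518), np.float64(0.144), np.float64(0.177)), (np.float64(0.658), np.float64(0.639), np.float64(-0.001)), (np.float64(0.675), np.float64(0.632), np.float64(0.001))]
142 [(np.float64(0.509), np.float64(0.107), np.float64(0.183)), (np.float64(0.522), np.float64(0.107), np.float64(0.182)), (np.float64(0.536), np.float64(0.107), np.float64(0.181))]
144 [(np.float64(0.504), np.float64(0.087), np.float64(0.183)), (np.float
[... 1222 characters left out ...]
p.float64(0.087), np.float64(0.135)), (np.float64(0.516), np.float64(0.079), np.float64(0.137)), (np.float64(0.531), np.float64(0.084), np.float64(0.134))]
160 [(np.float64(0.502), np.float64(0.077), np.float64(0.132)), (np.float64(0.515), np.float64(0.075), np.float64(0.132)), (np.float64(0.53), np.float64(0.08), np.float64(0.129))]
162 [(np.float64(0.503), np.float64(0.08), np.float64(0.124)), (np.float64(0.515), np.float64(0.074), np.float64(0.126)), (np.float64(0.53), np.float64(0.079), np.float64(0.122))]
164 [(np.float64(0.572), np.float64(0.361), np.float64(-0.002)), (np.float64(0.587), np.float64(0.356), np.float64(-0.001)), (np.float64(0.604), np.float64(0.357), np.float64(-0.003))]
```

>>> {"op": "drive_tool", "data": {
  "slide": [
    [-0.1,-0.01,0],
    [-0.22,-0.02,0],
    [-0.32,-0.03,0.05],
    [-0.372,-0.038,0.1],
    [-0.372,-0.038,0.2],
    [-0.372,-0.038,0.256],
    [-0.372,-0.038,0.256],
    [-0.372,-0.038,0.256]
  ],
  "rotation": [
    [0,0,0],
    [0,0,0],
    [0,0,0],
    [0,0,0],
    [0,0,0],
    [0,0,0],
    [0,0,0],
    [0,0,0]
  ]
}}

```text
clock: 6.3
eef_pos: [0.5195, 0.0589, 0.0703]
tool_rot: [0.611, 0.791, 0.0, 0.0]
ft_force: [0.5, 0.7, -2.9]
grip_width: 0.0211
grasp_force: 59.1
```

Run:
```python
from h import *
d=cam('side');s=cam('scene')
im=np.zeros((600,800,3),np.uint8)
im[:,:400]=cv2.resize(s['image'][120:240,210:290,::-1],(400,600),interpolation=cv2.INTER_CUBIC)
im[:400,400:]=cv2.resize(d['image'][150:230,230:310,::-1],(400,400),interpolation=cv2.INTER_CUBIC)
cv2.imwrite('pics/c3.png',im)
o=bot.get_obs();print(o['eef_pos'])
q=np.array([pt(d,u,v) for v in range(150,215) for u in range(230,310)])
Q=q[(np.hypot(q[:,0]-.532,q[:,1]-.007)<.035)&(q[:,2]>.065)&(q[:,2]<.11)]
print(len(Q),np.percentile(Q,[2,98],axis=0))
```

```text
[0.51988142 0.05885621 0.07076592]
183 [[ 0.51190698 -0.0178515   0.06558202]
 [ 0.55165663  0.03218719  0.10941383]]
```

View pics/c3.png

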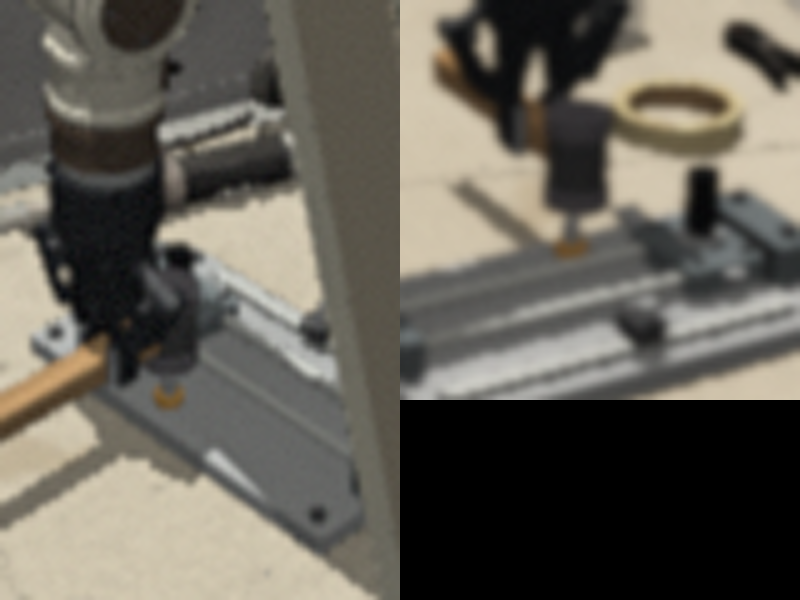

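The mallet head hangs level, centred just above the pin: pin at (571,225), head bottom at (577,208) in the right crop. Now I'll press down.

>>> {"op": "drive_tool", "data": {
  "slide": [
    [0,0,0.03],
    [0,0,0.05],
    [0,0,0.065],
    [0,0,0.08],
    [0,0,0.095],
    [0,0,0.11],
    [0,0,0.115],
    [0,0,0.115]
  ],
  "rotation": [
    [0,0,0],
    [0,0,0],
    [0,0,0],
    [0,0,0],
    [0,0,0],
    [0,0,0],
    [0,0,0],
    [0,0,0]
  ]
}}

```text
clock: 7.4
eef_pos: [0.5195, 0.0589, 0.0422]
tool_rot: [0.611, 0.791, 0.001, 0.0]
ft_force: [-4.4, 2.8, 10.3]
grip_width: 0.0213
grasp_force: 60.2
```

```bash
cat > tilt.py <<'E'
from h import *
w=cam('wrist');o=bot.get_obs();t=o['eef_pos'];print(t,o['ft_force'],o['ft_torque'])
P=np.array([pt(w,u,v) for v in range(0,220,4) for u in range(232,268,3)])
r=np.hypot(P[:,0]-t[0],P[:,1]-t[1]);k=(P[:,2]>t[2]-.01)&(r<.13);print('slope,top z at tcp',np.polyfit(r[k],P[k,2],1),k.sum())
E
python3 tilt.py
```

```text
[0.51953231 0.05887003 0.04220717] [-4.51404066  3.52365538 10.86711425] [ 0.17888111  0.82293737 -0.13258283]
slope,top z at tcp [-0.01412449  0.07245846] 660
```

>>> {"op": "drive_tool", "data": {
  "slide": [
    [0,0,0.005],
    [0,0,0.01],
    [0,0,0.014],
    [0,0,0.018],
    [0,0,0.018],
    [0,0,0.018],
    [0,0,0.018],
    [0,0,0.018]
  ],
  "rotation": [
    [0,0,0],
    [0,0,0],
    [0,0,0],
    [0,0,0],
    [0,0,0],
    [0,0,0],
    [0,0,0],
    [0,0,0]
  ]
}}

```text
clock: 8.45
eef_pos: [0.5199, 0.0605, 0.0393]
tool_rot: [0.611, 0.792, 0.002, 0.0]
ft_force: [-6.4, 7.4, 20.4]
grip_width: 0.0213
grasp_force: 62.3
```

```bash
python3 tilt.py
```

```text
[0.51987727 0.06050012 0.03926585] [-7.43387124  7.67745766 19.90226555] [ 0.80247921  1.46712493 -0.22887194]
slope,top z at tcp [-0.06607561  0.07005628] 660
```

>>> {"op": "drive_tool", "data": {
  "slide": [
    [0,0,-0.1],
    [0,0,-0.25],
    [0.05,0,-0.4],
    [0.2,0.02,-0.44],
    [0.4,0.04,-0.44],
    [0.6,0.06,-0.44],
    [0.75,0.08,-0.44],
    [0.8,0.084,-0.44]
  ],
  "rotation": [
    [0,0,0],
    [0,0,0],
    [0,0.05,0],
    [0,0.1,0],
    [0,0.1,0],
    [0,0.1,0],
    [0,0.1,0],
    [0,0.1,0]
  ]
}}

```text
clock: 9.5
eef_pos: [0.4884, 0.259, 0.1452]
tool_rot: [0.61, 0.792, 0.015, -0.02]
ft_force: [0.1, 0.0, -3.0]
grip_width: 0.0214
grasp_force: 59.7
```

```bash
python3 tilt.py
python3 - <<'E'
from h import *
s=cam('scene');d=cam('side')
im=np.zeros((600,800,3),np.uint8)
im[:500,:400]=cv2.resize(s['image'][160:240,210:274,::-1],(400,500),interpolation=cv2.INTER_CUBIC)
im[:400,400:]=cv2.resize(d['image'][180:230,240:290,::-1],(400,400),interpolation=cv2.INTER_CUBIC)
cv2.imwrite('pics/c4.png',im)
E
```

```text
[0.48823522 0.25945316 0.14531737] [-0.19001874  1.71000205 -3.59770055] [ 0.11741979  0.00020999 -0.00374411]
slope,top z at tcp [-0.00952739  0.17591403] 660
```

View pics/c4.png

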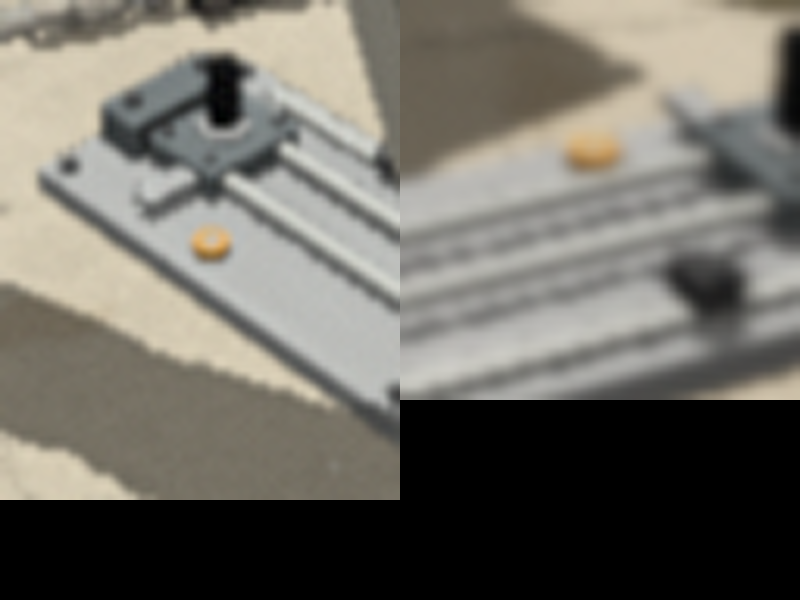

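The pin is flush in both crops: only the brass bushing stands at (211,243) and (592,150). Setting the mallet down.

>>> {"op": "drive_tool", "data": {
  "slide": [
    [0.12,0,0],
    [0.28,0,0.05],
    [0.366,0,0.15],
    [0.366,0,0.3],
    [0.366,0,0.42],
    [0.366,0,0.5],
    [0.366,0,0.53],
    [0.366,0,0.538]
  ],
  "rotation": [
    [0,0,0],
    [0,0,0],
    [0,0,0],
    [0,0,0],
    [0,0,0],
    [0,0,0],
    [0,0,0],
    [0,0,0]
  ]
}}

```text
clock: 10.65
eef_pos: [0.4647, 0.3513, 0.0167]
tool_rot: [0.612, 0.791, 0.015, -0.02]
ft_force: [-0.8, 0.7, -1.8]
grip_width: 0.0211
grasp_force: 59.6
```

>>> {"op": "drive_tool", "data": {
  "slide": [
    [0,0,0],
    [0,0,0],
    [0,0,0],
    [0,0,0],
    [0,0,0],
    [0,0,0],
    [0,0,0],
    [0,0,0]
  ],
  "rotation": [
    [0,0,0],
    [0,0,0],
    [0,0,0],
    [0,0,0],
    [0,0,0],
    [0,0,0],
    [0,0,0],
    [0,0,0]
  ]
}}

```text
clock: 11.65
eef_pos: [0.4641, 0.3522, 0.0167]
tool_rot: [0.611, 0.791, 0.015, -0.02]
ft_force: [0.5, -0.1, -3.2]
grip_width: 0.0211
grasp_force: 59.6
```

>>> {"op": "drive_tool", "data": {
  "slide": [
    [0,0,0.004],
    [0,0,0.008],
    [0,0,0.008],
    [0,0,0.008],
    [0,0,0.008],
    [0,0,0.008],
    [0,0,0.008],
    [0,0,0.008]
  ],
  "rotation": [
    [0,0,0],
    [0,0,0],
    [0,0,0],
    [0,0,0],
    [0,0,0],
    [0,0,0],
    [0,0,0],
    [0,0,0]
  ]
}}

```text
clock: 12.65
eef_pos: [0.4642, 0.3524, 0.0148]
tool_rot: [0.611, 0.791, 0.015, -0.02]
ft_force: [0.0, 0.3, -4.0]
grip_width: 0.0208
grasp_force: 59.6
```

>>> {"op": "drive_tool", "data": {
  "slide": [
    [0,0,0],
    [0,0,0],
    [0,0,0],
    [0,0,0],
    [0,0,0],
    [0,0,0],
    [0,0,0],
    [0,0,0]
  ],
  "rotation": [
    [0,0,0],
    [0,0,0],
    [0,0,0],
    [0,0,0],
    [0,0,0],
    [0,0,0],
    [0,0,0],
    [0,0,0]
  ],
  "gripper": 1
}}

```text
clock: 13.65
eef_pos: [0.4641, 0.3524, 0.0148]
tool_rot: [0.611, 0.791, 0.015, -0.02]
ft_force: [0.1, 0.1, 0.1]
grip_width: 0.0856
grasp_force: 0.0
```

>>> {"op": "drive_tool", "data": {
  "slide": [
    [0,0,-0.15],
    [0,0,-0.35],
    [0,0,-0.55],
    [-0.15,0,-0.7],
    [-0.35,0,-0.76],
    [-0.6,-0.02,-0.76],
    [-0.8,-0.04,-0.76],
    [-1,-0.066,-0.76]
  ],
  "rotation": [
    [0,0,0],
    [0,0,0],
    [0,0,0],
    [0,-0.05,0],
    [0,-0.1,0],
    [0,-0.1,0],
    [0,-0.1,0],
    [0,-0.1,0]
  ]
}}

```text
clock: 14.65
eef_pos: [0.5137, 0.0957, 0.1922]
tool_rot: [0.611, 0.791, 0.0, 0.0]
ft_force: [-0.8, 0.3, 0.5]
grip_width: 0.0854
grasp_force: 0.0
```

>>> {"op": "drive_tool", "data": {
  "slide": [
    [-0.15,0,0],
    [-0.35,-0.02,0],
    [-0.55,-0.04,0],
    [-0.75,-0.06,0],
    [-0.9,-0.07,0],
    [-1,-0.07,0],
    [-1,-0.07,0],
    [-1,-0.07,0]
  ],
  "rotation": [
    [0,0,0],
    [0,0,0],
    [0,0,0],
    [0,0,0],
    [0,0,0],
    [0,0,0],
    [0,0,0],
    [0,0,0]
  ]
}}

```text
clock: 15.65
eef_pos: [0.5594, -0.1484, 0.1919]
tool_rot: [0.611, 0.791, 0.0, -0.0]
ft_force: [-0.1, 0.0, -0.3]
grip_width: 0.0856
grasp_force: 0.0
```

Run:
```python
from h import *
w=cam('wrist');o=bot.get_obs();print(o['eef_pos'],o['tool_rot'],w['xyz'])
K=w['camera_matrix'];Q=R.from_quat(w['orientation']).as_matrix()
def proj(P):
    c=Q.T@(np.array(P)-w['xyz']);return K[0,2]+K[0,0]*c[0]/-c[2],K[1,2]+K[1,1]*c[1]/c[2]
a=np.array([proj(p) for p in [(.5396,-.1253,.038),(.603,-.0364,.045)]]);print(a)
u,v=a.mean(0).round().astype(int);u0=max(0,min(u-100,312));v0=max(0,min(v-75,234))
print('crop',u0,v0)
cv2.imwrite('pics/w2.png',cv2.resize(w['image'][v0:v0+150,u0:u0+200,::-1],(800,600),interpolation=cv2.INTER_CUBIC))
```

```text
[ 0.5594014  -0.14806534  0.19200449] [ 6.11103581e-01  7.91550572e-01  3.70104385e-05 -3.21331357e-04] [ 0.5394829  -0.07015653  0.3352117 ]
[[241.46969478 152.94884144]
 [322.73179874  85.79773819]]
crop 182 44
```

View pics/w2.png

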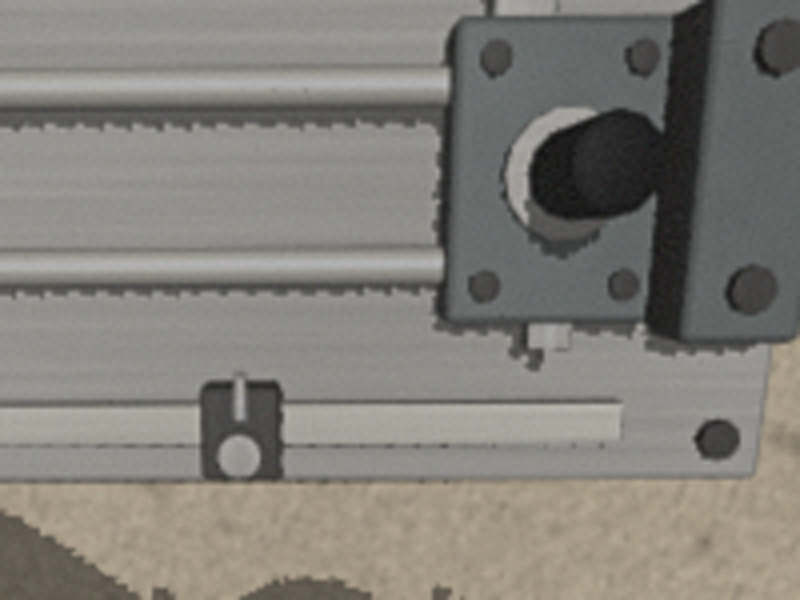

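The wrist crop shows the mark blade with its tip at (240,376) on the rider, and the pointer's light piece at (528–572, 322–350) beside the carriage. I need a closer look at both, with heights.

Run:
```python
from h import *
w=load('wrist')
A=cv2.resize(w['image'][120:140,305:335,::-1],(600,400),interpolation=cv2.INTER_NEAREST)
B=cv2.resize(w['image'][134:164,227:257,::-1],(200,200),interpolation=cv2.INTER_NEAREST)
im=np.zeros((600,600,3),np.uint8);im[:400]=A;im[400:,:200]=B;cv2.imwrite('pics/w3.png',im)
f=lambda u,v:(pt(w,u,v)[2]*1000).round().astype(int)
print('pointer z');[print(v,[int(f(u,v)) for u in range(309,330)]) for v in range(122,137)]
print('mark z');[print(v,[int(f(u,v)) for u in range(234,252)]) for v in range(135,152)]
```

```text
pointer z
122 [46, 46, 46, 46, 47, 46, 45, 44, 46, 46, 46, 46, 46, 45, 46, 46, 45, 46, 45, 46, 46]
123 [46, 44, 46, 44, 46, 46, 45, 45, 44, 45, 45, 45, 46, 44, 45, 45, 45, 45, 45, 44, 45]
124 [45, 44, 45, 44, 44, 44, 45, 45, 45, 44, 45, 43, 45, 46, 44, 45, 45, 43, 44, 45, 46]
125 [21, 21, 20, 21, 39, 40, 42, 42, 40, 41, 42, 43, 41, 41, 41, 40, 21, 20, 21, 20, 21]
126 [21, 19, 21, 21, 40, 41, 42, 42, 42, 42, 43, 42, 42, 42, 42, 42, 20, 20, 21, 21, 21]
127 [20, 21, 20, 35, 41, 42, 43, 42, 41, 42, 42, 43, 42, 43, 43, 41, 21, 20, 21, 22, 21]
128 [21, 21, 20, 36, 40, 41, 42, 41, 42, 42, 41, 41, 41, 41, 42, 41, 20, 21, 21, 21, 21]
129 [21, 22, 20, 36, 40, 43, 42, 42, 41, 42, 42, 42, 42, 44, 41, 41, 20, 22, 21, 19, 20]
130 [19, 21, 20, 33, 41, 42, 42, 42, 41, 42, 42, 40, 41, 42, 42, 40, 21, 21, 20, 20, 21]
131 [21, 21, 335, 20, 20, 42, 42, 41, 40, 42, 42, 42, 42, 41, 42, 20, 20, 22, 21, 22, 20]
132 [20, 21, 20, 20, 20, 21, 21, 36, 42, 41, 42, 21, 19, 19, 20, 21, 21, 20, 20, 21, 21]
133 [21, 21, 21, 21, 21, 21, 20, 37, 42, 42, 42, 20, 20, 21, 21, 21, 21, 20, 21, 19, 21]
134 [21, 20, 21, 21, 
[... 864 characters left out ...]
46, 46]
143 [45, 45, 45, 46, 45, 46, 45, 45, 47, 45, 47, 45, 46, 45, 46, 45, 46, 45]
144 [46, 46, 46, 46, 45, 46, 47, 46, 45, 46, 46, 46, 44, 46, 46, 46, 46, 46]
145 [46, 46, 45, 45, 46, 45, 46, 47, 46, 46, 45, 47, 45, 45, 45, 45, 45, 45]
146 [47, 46, 45, 45, 46, 47, 45, 45, 45, 44, 45, 46, 45, 45, 45, 46, 48, 46]
147 [45, 46, 45, 46, 46, 46, 45, 45, 46, 46, 46, 45, 46, 46, 45, 45, 47, 45]
148 [46, 47, 45, 45, 45, 47, 47, 47, 46, 46, 46, 45, 46, 44, 45, 44, 46, 45]
149 [45, 47, 47, 45, 46, 46, 46, 47, 47, 47, 45, 45, 45, 46, 46, 46, 46, 46]
150 [47, 46, 46, 44, 46, 46, 46, 47, 46, 47, 46, 46, 47, 45, 46, 45, 47, 46]
151 [45, 46, 45, 45, 46, 46, 46, 44, 44, 46, 45, 46, 46, 47, 44, 46, 46, 45]
```

View pics/w3.png

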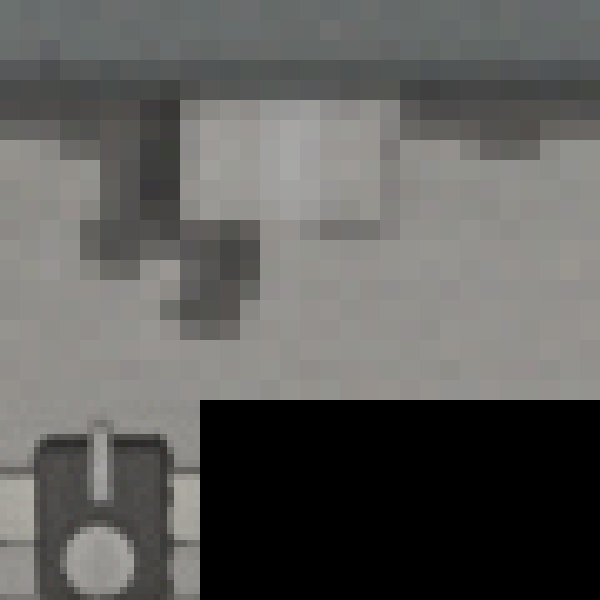

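Run:
```python
from h import *
w=load('wrist');th=.2576
ex=np.array([np.cos(th),np.sin(th),0])
p=pt(w,318,134,z=.042);m=pt(w,241,139,z=.0455);print(p,m,'travel',(p-m)@ex)
# post top
P=np.array([pt(w,u,v) for v in range(60,110) for u in range(300,360)]);k=P[(P[:,2]>.088)&(P[:,2]<.1)]
print(len(k),(k.min(0)+k.max(0))/2,k.mean(0))
o=bot.get_obs()['eef_pos'];t=np.array([.603,-.0364,0])-o
a=2*np.arctan2(.7915,.6111);print('tool x,y to post',t[0]*np.cos(a)+t[1]*np.sin(a),t[0]*np.sin(a)-t[1]*np.cos(a))
```

```text
[ 0.61480928 -0.08350523  0.042     ] [ 0.53548568 -0.10936375  0.0455    ] travel 0.0832939824487272
550 [ 0.60286639 -0.03826207  0.09189997] [ 0.60234053 -0.03856842  0.09318498]
tool x,y to post 0.09699833276496495 0.07043656684929252
```

>>> {"op": "drive_tool", "data": {
  "slide": [
    [0.18,0.13,0],
    [0.36,0.27,0],
    [0.384,0.28,0.05],
    [0.384,0.28,0.2],
    [0.384,0.28,0.36],
    [0.384,0.28,0.48],
    [0.384,0.28,0.52],
    [0.384,0.28,0.52]
  ],
  "rotation": [
    [0,0,0],
    [0,0,0],
    [0,0,0],
    [0,0,0],
    [0,0,0],
    [0,0,0],
    [0,0,0],
    [0,0,0]
  ],
  "gripper": 1
}}

```text
clock: 16.7
eef_pos: [0.6026, -0.0383, 0.0618]
tool_rot: [0.611, 0.791, -0.0, -0.0]
ft_force: [0.1, -0.4, -0.4]
grip_width: 0.0849
grasp_force: 0.0
```

>>> {"op": "drive_tool", "data": {
  "slide": [
    [0,0,0],
    [0,0,0],
    [0,0,0],
    [0,0,0],
    [0,0,0],
    [0,0,0],
    [0,0,0],
    [0,0,0]
  ],
  "rotation": [
    [0,0,0],
    [0,0,0],
    [0,0,0],
    [0,0,0],
    [0,0,0],
    [0,0,0],
    [0,0,0],
    [0,0,0]
  ],
  "gripper": 0
}}

```text
clock: 17.7
eef_pos: [0.6032, -0.0386, 0.0629]
tool_rot: [0.612, 0.791, -0.0, 0.0]
ft_force: [-1.9, -0.2, 5.3]
grip_width: 0.0204
grasp_force: 58.5
```

>>> {"op": "drive_tool", "data": {
  "slide": [
    [0,-0.03,0],
    [0,-0.08,0],
    [0,-0.14,0],
    [0,-0.2,0],
    [0,-0.26,0],
    [0,-0.31,0],
    [0,-0.332,0],
    [0,-0.332,0]
  ],
  "rotation": [
    [0,0,0],
    [0,0,0],
    [0,0,0],
    [0,0,0],
    [0,0,0],
    [0,0,0],
    [0,0,0],
    [0,0,0]
  ]
}}

```text
clock: 18.7
eef_pos: [0.5254, -0.0593, 0.063]
tool_rot: [0.611, 0.791, 0.002, 0.002]
ft_force: [6.6, 1.8, -1.0]
grip_width: 0.0203
grasp_force: 59.1
```

>>> {"op": "drive_tool", "data": {
  "slide": [
    [0,0,0],
    [0,0,0],
    [0,0,0],
    [0,0,0],
    [0,0,0],
    [0,0,0],
    [0,0,0],
    [0,0,0]
  ],
  "rotation": [
    [0,0,0],
    [0,0,0],
    [0,0,0],
    [0,0,0],
    [0,0,0],
    [0,0,0],
    [0,0,0],
    [0,0,0]
  ]
}}

```text
clock: 19.7
eef_pos: [0.5258, -0.0592, 0.0629]
tool_rot: [0.611, 0.791, 0.002, 0.002]
ft_force: [6.7, 0.7, -0.7]
grip_width: 0.0202
grasp_force: 59.1
```

Run:
```python
from h import *
w=cam('wrist');d=cam('side');o=bot.get_obs();print(o['eef_pos'],o['ft_force'],o['grasp_force'])
im=np.zeros((600,800,3),np.uint8)
im[:300,:400]=cv2.resize(w['image'][:,:,::-1],(400,300))
K=d['camera_matrix'];Q=R.from_quat(d['orientation']).as_matrix()
c=Q.T@(np.array([.535,-.107,.045])-d['xyz']);u=K[0,2]+K[0,0]*c[0]/-c[2];v=K[1,2]+K[1,1]*c[1]/c[2];print(u,v)
u0,v0=int(u)-25,int(v)-25;print(u0,v0)
im[:400,400:]=cv2.resize(d['image'][v0:v0+50,u0:u0+50,::-1],(400,400),interpolation=cv2.INTER_CUBIC)
cv2.imwrite('pics/c5.png',im)
```

```text
[ 0.52584769 -0.05917075  0.06296845] [ 7.02858108  1.07105491 -0.98677165] 59.139971137046814
274.9337943536003 209.28190087277662
249 184
```

View pics/c5.png

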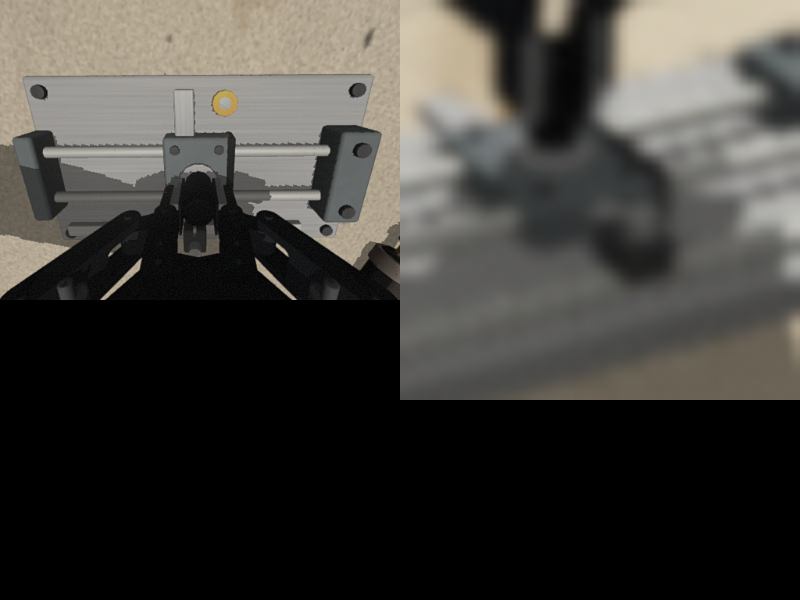

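The wrist view shows the post gripped and the carriage pulled past the flush pin: lug at (184,112), bushing at (225,103), carriage screws at (175,150) and (221,150). I'll cross-check the travel using the carriage screws in both views.

Run:
```python
from h import *
w=load('wrist');th=.2576;B=np.c_[[np.cos(th),np.sin(th)],[-np.sin(th),np.cos(th)]]
fo=np.array([.52747,-.05652])
def blob(g,u,v,r=7):
    u,v=int(u),int(v);p=g[v-r:v+r+1,u-r:u+r+1].astype(float);t=(p.min()+np.median(p))/2
    m=(p<t).astype(np.uint8);n,l,s,c=cv2.connectedComponentsWithStats(m)
    i=1+np.argmin([np.hypot(*(q-r)) for q in c[1:]]);return u-r+c[i][0],v-r+c[i][1],s[i][4]
g=cv2.cvtColor(w['image'],cv2.COLOR_RGB2GRAY)
for n,(u,v),z in [('s1',(175,150),.045),('s2',(221,150),.045),('jaw1',(362,150),.05),('bed',(39,92),.02),('bed2',(358,90),.02)]:
    a=blob(g,u*1.28,v*1.28);P=pt(w,a[0],a[1],z=z);print(n,np.round(a,1),((P[:2]-fo)@B).round(4))
# earlier view: rebuild its camera from tool pose
Q=R.from_quat([.61110358,.79155057,3.7e-5,-3.21e-4]);Q0=R.from_quat([.707092743,.707120149,-.000701,-.000674])
c0=R.from_quat([-.15643626,.0011179,.00063270,.98768722])
w2=dict(camera_matrix=w['camera_matrix'],xyz=[.5394829,-.07015653,.3352117],orientation=(Q*Q0.inv()*c0).as_quat())
q=cv2.imread('pics/w2.png',0)
for n,(u,v),z in [('s1',(497,57),.045),('s2',(642,57),.045),('jaw2',(752,290),.05),('s3',(484,286),.045),('s4',(623,284),.045)]:
    a=blob(q,u,v,24);P=pt(w2,182+(a[0]-1.5)/4,44+(a[1]-1.5)/4,z=z);print(n,np.round(a,1),((P[:2]-fo)@B).round(4))
```

```text
s1 [225.2 188.4  18. ] [-0.0196  0.0269]
s2 [279.1 187.6  14. ] [0.0146 0.0274]
jaw1 [457.7 189.1  39. ] [0.1246 0.0277]
bed [ 54.5 112.4  17. ] [-0.1344  0.0726]
bed2 [452.4 109.7  13. ] [0.1322 0.074 ]
s1 [497.  62. 514.] [0.0596 0.0248]
s2 [634.4  64.1 229. ] [0.0935 0.0243]
jaw2 [732.4 290.3 194. ] [ 0.1226 -0.0294]
s3 [483.3 286.4 774. ] [ 0.0592 -0.0286]
s4 [622.3 286.1 430. ] [ 0.0956 -0.0286]
```

>>> {"op": "drive_tool", "data": {
  "slide": [
    [0,-0.004,0],
    [0,-0.008,0],
    [0,-0.012,0],
    [0,-0.0145,0],
    [0,-0.0145,0],
    [0,-0.0145,0],
    [0,-0.0145,0],
    [0,-0.0145,0]
  ],
  "rotation": [
    [0,0,0],
    [0,0,0],
    [0,0,0],
    [0,0,0],
    [0,0,0],
    [0,0,0],
    [0,0,0],
    [0,0,0]
  ]
}}

```text
clock: 20.8
eef_pos: [0.5226, -0.06, 0.063]
tool_rot: [0.611, 0.791, 0.002, 0.003]
ft_force: [7.9, 0.2, 0.1]
grip_width: 0.0205
grasp_force: 59.2
```

Run:
```python
from h import *
th=.2576;B=np.c_[[np.cos(th),np.sin(th)],[-np.sin(th),np.cos(th)]];fo=np.array([.52747,-.05652])
w=cam('wrist');s=cam('scene');d=cam('side')
t=bot.get_obs()['eef_pos'];print('tcp',((t[:2]-fo)@B).round(4),'travel',((np.array([.6032,-.0386])-t[:2])@B[:,0]).round(4))
def pts(c,us,vs):
    P=np.array([pt(c,u,v) for v in vs for u in us if c['z_map'][v,u]>0]);return np.c_[(P[:,:2]-fo)@B,P[:,2]]
# carriage block edges on its top face, wrist cam; jaw edges as reference
P=pts(w,range(60,512,1),range(178,200))
def x(lo,hi,x0,x1):
    k=P[(P[:,2]>lo)&(P[:,2]<hi)&(P[:,0]>x0)&(P[:,0]<x1)&(P[:,1]>.01)&(P[:,1]<.036)];return np.percentile(k[:,0],[1,99]).round(4)
print('carriage x',x(.042,.049,-.05,.05),'jaw',x(.047,.056,.09,.16),'endblock',x(.045,.054,-.17,-.1))
# direct views of rider & pointer
for n,c in [('scene',s),('side',d)]:
    K=c['camera_matrix'];Q=R.from_quat(c['orientation']).as_matrix()
    q=np.r_[fo+B@[-.0057,-.055],.045];e=Q.T@(q-c['xyz']);u=int(K[0,2]+K[0,0]*e[0]/-e[2]);v=int(K[1,2]+K[1,1]*e[1]/e[2])
    P=pts(c,range(u-20,u+21),range(v-20,v+21));r=P[(abs(P[:,1]+.0695)<.016)&(P[:,2]>.04)&(P[:,2]<.06)&(abs(P[:,0])<.04)]
    if len(r): print(n,'rider x',np.percentile(r[:,0],[5,50,95]).round(4),len(r))
    r=P[(P[:,1]<-.038)&(P[:,1]>-.052)&(P[:,2]>.034)&(P[:,2]<.044)&(abs(P[:,0])<.04)]
    if len(r): print(n,'pointer x',np.percentile(r[:,0],[5,50,95]).round(4),len(r))
```

```text
tcp [-0.0056 -0.0022] travel 0.0834Traceback (most recent call last):
  File "<stdin>", line 11, in <module>
  File "<stdin>", line 10, in x
    return _quantile_unchecked(
        a, q, axis, out, overwrite_input, method, keepdims, weights)
    return _ureduce(a,
                    func=_quantile_ureduce_func,
    ...<5 lines>...
                    overwrite_input=overwrite_input,
                    method=method)
    r = func(a, **kwargs)
    result = _quantile(arr,
                       quantiles=q,
    ...<2 lines>...
                       out=out,
                       weights=wgt)
    slices_having_nans = np.isnan(arr[-1, ...])
                                  ~~~^^^^^^^^^
IndexError: index -1 is out of bounds for axis 0 with size 0
```

Run:
```python
from h import *
th=.2576;B=np.c_[[np.cos(th),np.sin(th)],[-np.sin(th),np.cos(th)]];fo=np.array([.52747,-.05652])
w,s,d=load('wrist'),load('scene'),load('side')
def pts(c,us,vs):
    P=np.array([pt(c,u,v) for v in vs for u in us if c['z_map'][v,u]>0]);return np.c_[(P[:,:2]-fo)@B,P[:,2]]
def rep(n,k): print(n,len(k),np.percentile(k[:,0],[1,50,99]).round(4) if len(k) else '')
P=pts(w,range(0,512),range(100,215))
f=lambda lo,hi,x0,x1,y0,y1:P[(P[:,2]>lo)&(P[:,2]<hi)&(P[:,0]>x0)&(P[:,0]<x1)&(P[:,1]>y0)&(P[:,1]<y1)]
rep('carriage',f(.042,.049,-.06,.05,.02,.036));rep('lug',f(.035,.043,-.06,.05,.045,.07))
rep('bushing',f(.0255,.034,.0,.05,.045,.08));rep('bed',f(.015,.024,-.2,.2,.06,.08))
for n,c in [('scene',s),('side',d)]:
    P=pts(c,range(190,330),range(150,240))
    rep(n+' rider',f(.04,.06,-.04,.04,-.085,-.056));rep(n+' pointer',f(.034,.044,-.04,.04,-.052,-.039))
P=np.array([pt(s,u,v) for v in range(200,275) for u in range(105,190)])
H=P[(P[:,2]>.058)&(P[:,2]<.075)];print('mallet head top',len(H),np.median(H,0))
```

```text
carriage 2189 [-0.0332 -0.0041  0.0239]
lug 1051 [-0.0242 -0.0164 -0.0086]
bushing 855 [0.0106 0.0207 0.0307]
bed 12147 [-0.1468 -0.0018  0.1445]
scene rider 32 [-0.0189 -0.0101  0.0011]
scene pointer 5 [-0.0116 -0.0045  0.0001]
side rider 43 [-0.019  -0.0109  0.0023]
side pointer 37 [-0.0363 -0.0108  0.0184]
mallet head top 194 [0.48594865 0.31091464 0.06370423]
```

```bash
python3 -c "
from workcell import bot
print(bot.job_done())"
```

```text
the job is handed in; nothing more can be done
None
```

I handed the job in at about 21 s: the pin is flush, the mallet is standing on the table clear of the fixture, and the gripper is still holding the carriage about 83 mm out. I measured about 83.3 mm needed to reach the mark, with roughly 1 mm of uncertainty. I couldn't see the two blades side by side at the end because the gripper hid them. The final position rests on arm readings and the carriage lug's shift in the wrist camera, which agree.

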